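# Tip the deep case out of the bench rack and bed it in the tray

### The job

Three wooden cases stand tightly side by side in the bench rack: take the deepest one, whose back sticks out behind the other two, by tipping it towards the robot by its top edge until it leans on the rack's front rail, letting go, and then gripping the part that sticks out and lifting it from the rack. Lay it on open bench on its spine (the narrow face that looked towards the robot) and let go, then take it afresh from above near its middle and lower it gently, still spine down, to the floor of the narrow tray. Leave the other two cases, the pump bottle and the cup undisturbed.

Things in the scene. Friction and masses are not known exactly. Their poses are not given: they have to be found in the camera images.
- case: Target: loose plywood case, a plain box 90 deep (x), 46 thick (y), 170 tall (z), 0.35 kg. Like its two neighbours but deeper: spines are in line, so its back stands 20 further out. May be in any bay. Origin: middle of the spine's lower edge (x = 0 spine, x = 90 back, z = 0 bottom, z = 170 top, y = 0 mid-thickness). In the rack z points up and x away from the robot.
- case_mid (a point): Centre of the target case, at (45, 0, 85) in its frame. For laying it down: the rack stands to the left of the work, the tray to the right, and the bench between them is always clear, at least 130 wide around the line y = -70 of the world from x = 430 to 640.
- case_top_back (a point): Middle of the target's top back edge, at (90, 0, 170) in its frame. Pulled forward here (1 to 2 N), the case turns about its spine's lower edge, passes its balance point at about 28 degrees, falls the last bit on to the front rail and stays leaning towards the robot at about 45 degrees, its top then projecting some 120 in front of the neighbours.
- rack: Fixed pine rack, 173 wide. Origin on the bench at mid-width, on the line of the spines; x points from spines to backs, z up. Floor 10 thick: cases stand at z = 10, tops at z = 180. Three bays, 49 wide, centres y = -54, 0, 54, between walls up to z = 70 from x = 0 to 94; above, cases stand 8 apart. Back board x = 94 to 102, up to z = 70; above it the backs are free. No front lip.
- rack_rail (a point): Middle of the rack's front leaning rail, a round bar 12 thick along the rack's y, at (-68, 0, 69) in the rack's frame; the side arms that carry it stand at y = -82 and 82, up to z = 80, x from -80 to 0.
- tray: Fixed pine tray, an open trough, long along its x. Origin on the bench under its centre, z up. Outside 198 by 74 by 45 high; inside 182 long (x) by 58 wide (y); inner floor at z = 15. The case lies in it on its spine, long way along x, either end first; its back face is then at z = 105, its centre at z = 60.
- short_case_a: First short case: loose plain plywood box like the target but only 70 deep (170 tall, 46 thick), 0.35 kg; stands in another bay of the rack. Origin and axes as for case. Must stay standing where it is.
- short_case_b: Second short case: loose plain plywood box like the target but only 70 deep (170 tall, 46 thick), 0.35 kg; stands in another bay of the rack. Origin and axes as for case. Must stay standing where it is.
- bottle: Bystander: empty green plastic pump bottle, 64 across, 182 tall with its push head, standing beyond the work. Origin: centre of its underside.
- cup: Bystander: small white enamel cup, 76 across, 70 tall. Origin: centre of its underside.
There are look-alikes about, which are no part of the job. Leave any red look-alike of the case alone.

How it is judged:
On the way, in this order (a step that is already met when the one before it is completed fails the run):
1. the case leans on the rack's front rail, its foot still in its bay, and the fingers do not touch it (angle between case's own z axis and vertical between 0.6 and 0.95 rad and x of case in the frame of rack between -0.03 and 0.05 m and z of case in the frame of rack below 0.03 m and contact force between the fingers and case below 0.2 N and linear speed of case below 0.1 m/s), for 0.2 s.
2. the case is held in the fingers with its foot lifted out of the bay (contact force between the fingers and case above 0.5 N and z of case in the frame of rack above 0.05 m), for 0.1 s.
3. the case lies on the open bench on its spine, let go and at rest (angle between case's own x axis and vertical below 0.1 rad and height (world z) of case_mid between 0.037 and 0.052 m and contact force between the fingers and case below 0.2 N and linear speed of case below 0.03 m/s), for 0.2 s.
4. the case is lifted again, spine down, held near its middle (height (world z) of case_mid above 0.075 m and angle between case's own x axis and vertical below 0.35 rad and contact force between the fingers and case above 0.5 N and distance between the grasp point and case_mid below 0.07 m), for 0.1 s.
At the end, for the whole second after the job is handed in: The case lies released and at rest in the tray: spine down within 0.08 rad, its length along the tray's within 0.12 rad, its centre within 12 mm of the tray's middle lengthways and crossways and 50 to 66 mm above the bench (on the tray's floor) (angle between case's own x axis and vertical below 0.08 rad and angle between the z axis of case and the x axis of tray, either way round below 0.12 rad and x of case_mid in the frame of tray between -0.012 and 0.012 m and y of case_mid in the frame of tray between -0.012 and 0.012 m and z of case_mid in the frame of tray between 0.05 and 0.066 m and linear speed of case below 0.02 m/s and contact force between the fingers and case below 0.2 N); the robot touches nothing.
It fails at once if a short case shifted by more than 25 mm or tipped by more than 0.25 rad (distance of any of short_case_a, short_case_b from where it was at the start of the episode above 0.025 m or angle between any of short_case_a, short_case_b's own z axis and vertical above 0.25 rad).
It fails at once if the bottle or the cup shifted by more than 30 mm or tipped by more than 0.4 rad (distance of any of bottle, cup from where it was at the start of the episode above 0.03 m or angle between any of bottle, cup's own z axis and vertical above 0.4 rad).
It fails at once if the case dropped or thrown into the tray (over 0.45 m/s in or just above it) (linear speed of case above 0.45 m/s and horizontal distance between case_mid and tray below 0.06 m and z of case_mid in the frame of tray below 0.1 m).
It also fails if it takes over 72 s, if anything falls off the work surface, if the arm or the gripper's body presses on something with over 40 N, if the wrist force passes 120 N, or if a joint passes its speed limit or range.

### The arm

A 7-joint arm with a two-finger parallel gripper is mounted at the origin on the work surface. World frame = base frame: x ahead of the robot, y to its left, z up, the work surface at z = 0. Lengths are in m, angles in rad, forces in N, time in s.
With the tool pointing down it reaches from about 0.425 to 0.825 m from the base axis. Payload 3.6 kg.
Tool frame: the origin (TCP) lies midway between the tips of the shut fingers; the grasp point (between the pads) lies 19 mm behind it; z points along the fingers, y is the line along which they close (so a half turn about z gives the same grasp; the last joint's range is limited). The gripper opens to 93 mm and grips with 3 to 60 N. Pads are 15 mm wide; open, the fingers measure 128 mm over their backs; the gripper's body (75 mm by 188 mm) begins 65 mm behind the grasp point.
Start: joints at [1.306, 0.615, -0.013, 1.423, 0.008, 1.103, -0.04], TCP at [0.153, -0.632, 0.219] pointing down, gripper open.
Joint ranges: [-3.12, 3.12], [-0.3, 2.06], [-1.34, 1.32], [0.26, 2.42], [-1.36, 4.5], [0.01, 1.98], [-2.84, 2.84]. Speed limits (rad/s): [2.79, 2.79, 3.14, 3.14, 3.14, 3.14, 3.14].

### API

Orientations are given as [roll, pitch, yaw] about the fixed x, y, z axes, in that order (R = Rz(yaw) Ry(pitch) Rx(roll)).
In Python, from rig import ctrl gives the robot as it stands.
- The arm moves only by the tool jog_arm, never from a script. Its argument "targets" is a list of rows, each an object with "offset": the shift along the tool's x, y, z in mm, a list of three; "twist": the turn about the tool's z in rad; "claw": the closure, from -1 (fully open) to 1 (shut). A call has 1 to 20 rows; each row is the pose to reach, as a shift and turn from the pose commanded when the call began, along the tool's axes at that moment; what a row does not reach only later rows make up. A row lasts 1/8 s, in which the tool goes at most 62.5 mm and 10.7 degrees, less where a joint would pass 70% of its speed; a pose out of reach is approached as far as the arm can. A call with a gripper value outside its range is refused whole. The fingers move at their own pace and stop on an object; "newtons" is the grip in N (left out, the last holds). Time passes only in rows, so rows that repeat a pose let the fingers close. It gives the time, the measured TCP pose, the force, the opening and the grip force at its end, in the units of the state.
- ctrl.get_obs(): the state, without advancing time (a new reading comes with each control period).
- ctrl.capture(name): name is "side" or "top" or "wrist"; returns a dict with "frame" (480x640x3 uint8, red, green, blue), "range_z" (480x640 float32, m along the optical axis (not along the pixel's ray), 0 where there is no reading), "fx", "fy", "cx", "cy" (pixels), "rvec" (rotation vector, rad) and "tvec" (3), from world to camera coordinates, as OpenCV has them; the wrist camera has in their place "hand_eye" (4x4, takes a point from camera to tool coordinates, whose origin is the TCP and whose axes are the flange's). Camera axes: x right, y down, z forward; pixel columns grow to the right and rows downward; lengths in m; the calibration is good to about 2 mm. A picture is of the moment at which its call begins: read the wrist's pose just before it.
- ctrl.job_done(): hands the job in; it is judged then, once.
Trained networks look in the newest picture that a camera, given by its name, has taken for a name from the list of things; names that differ only in an ending like _2 or _b are one class to them, and where a whole thing is asked for, a point or a joint stands for the part that bears it (a point fixed in the world has none). Each returns a list of dicts, best first, with "p" (0 to 1); they miss things now and then, are a little off and sometimes report something else, mostly with a low value. They report only what shows in the picture. A call takes as long as a camera call. They do not tell look-alikes from the thing itself.
- ctrl.recognise(name, camera): "box" ([left, top, right, bottom] in pixels, round what is visible of it).
- ctrl.place_of(name, camera): "pixel" ([column, row] in pixels: a listed point, or the origin of a listed thing).
The state is a dict: "clock": time; "joint_pos": joint angles; "qd": joint speeds; "joint_efforts": joint torques, N m; "tool_pos": TCP position; "orientation": TCP orientation; "wrist_force": force on the tool from outside, world axes, zero at the start; "moment": the same for the moment, N m; "opening": finger opening in m; "gripper_force": force on a finger pad.
Only numpy, scipy, OpenCV 4.12 (cv2) and the standard library are available. Lean on these libraries where they do the work, as an engineer would, in place of code of your own. Each camera call takes 0.05 s, during which the arm holds its last target. There are 200 camera calls.

## Working session

There is one attempt and no reset: what is moved stays moved. The work goes in short steps, Python scripts to look and compute and a tool call to move; the robot and the scene stay as the last step left them, time stands still between calls to the robot, and variables do not carry over. Pictures are saved under pics/ and viewed, at most 10 in all, crops included, and the job is handed in when it is done.

Besides the shell and the picture viewer there is one more tool, called after "Emit:" as name(argument=value, ...), one argument or row to a line, values as JSON. jog_arm: Moves the arm, as the interface text tells. Its arguments: {"type":"object","properties":{"targets":{"type":"array"},"newtons":{"type":"number"}},"required":["targets"]}

```bash
mkdir -p pics; cat > h.py <<'E'
import numpy as np, cv2, pickle
from rig import ctrl
from scipy.spatial.transform import Rotation as R
def cap(n,save=None):
    o=ctrl.get_obs(); c=ctrl.capture(n)
    if save: cv2.imwrite(f'pics/{save}.png',c['frame'][:,:,::-1])
    if 'rvec' in c:
        M=cv2.Rodrigues(np.array(c['rvec'],float))[0]; t=np.array(c['tvec'],float).ravel()
        c['R']=M.T; c['t']=-M.T@t
    else:
        T=np.array(c['hand_eye']); Rw=R.from_euler('xyz',o['orientation']).as_matrix()
        c['R']=Rw@T[:3,:3]; c['t']=Rw@T[:3,3]+np.array(o['tool_pos'])
    return c
def cloud(c):
    z=c['range_z']; v,u=np.mgrid[:480,:640]
    P=np.stack([(u-c['cx'])/c['fx']*z,(v-c['cy'])/c['fy']*z,z],-1)
    W=P@c['R'].T+c['t']; W[z<=0]=np.nan
    return W
def ray(c,px,h):
    d=c['R']@np.array([(px[0]-c['cx'])/c['fx'],(px[1]-c['cy'])/c['fy'],1]); return c['t']+d*(h-c['t'][2])/d[2]
E
python3 - <<'E'
from h import *
print(ctrl.get_obs())
for n in ['top','side']:
    c=cap(n,n+'0'); W=cloud(c); np.save(n+'0.npy',W)
    print(n,c['t'])
    for t in ['case','short_case_a','rack','rack_rail','tray','bottle','cup','case_top_back','case_mid']:
        try:
            r=[(np.round(x['box']).tolist(),round(x['p'],2)) for x in ctrl.recognise(t,n)[:4]]
        except Exception as e: r=str(e)[:50]
        try: q=[(np.round(x['pixel']).tolist(),round(x['p'],2),W[int(x['pixel'][1]),int(x['pixel'][0])].round(3).tolist()) for x in ctrl.place_of(t,n)[:4]]
        except Exception as e: q=str(e)[:50]
        print(t,r,q)
E
```

```text
{'clock': 0.0, 'joint_pos': array([ 1.30650566,  0.61591847, -0.01264706,  1.4248776 ,  0.00810895,
        1.10339317, -0.04041502]), 'qd': array([-7.98058870e-04,  2.57209315e-03, -1.72042893e-03, -7.76468697e-04,
        1.39970016e-05,  9.36717844e-04, -2.92779994e-04]), 'joint_efforts': array([ 1.38961848e-03, -4.58924246e+01,  2.09302912e-01, -1.65744781e+01,
       -6.11828500e-02,  2.05330312e-02,  2.31330732e-04]), 'tool_pos': array([ 0.15294947, -0.63094141,  0.21748863]), 'orientation': array([-3.13904634e+00,  2.65752740e-05,  2.37871162e-01]), 'wrist_force': array([ 0.15730565, -0.41409252, -0.01595436]), 'moment': array([-0.04015347,  0.04180849,  0.0291628 ]), 'gripper_force': 0.0, 'opening': 0.09278743842411588}
top [0.50970696 0.00490571 1.2212692 ]
case [([224.0, 158.0, 266.0, 212.0], 0.97), ([247.0, 228.0, 276.0, 279.0], 0.76), ([128.0, 259.0, 184.0, 304.0], 0.56)] [([177.0, 298.0], 0.87, [0.504, 0.332, -0.0]), ([259.0, 180.0], 0.8, [0.779, 0.12, 0.115]), ([268.0, 276.0], 0.62, [0.561, 0.103, 0.007])]
short_case_a [([198.0, 243.0, 227.0, 280.0], 0.93), ([224.0, 244
[... 1972 characters left out ...]
272.0, 202.0, 296.0, 255.0], 0.89)] [([288.0, 265.0], 0.84, [0.595, 0.124, 0.182])]
cup [([322.0, 215.0, 355.0, 255.0], 0.97), ([275.0, 202.0, 298.0, 256.0], 0.53)] [([336.0, 248.0], 0.74, [0.664, -0.119, 0.023])]
case_top_back [([265.0, 242.0, 313.0, 331.0], 0.89), ([204.0, 228.0, 238.0, 313.0], 0.76), ([174.0, 350.0, 248.0, 436.0], 0.55)] [([218.0, 255.0], 0.86, [0.73, 0.179, 0.166]), ([176.0, 364.0], 0.72, [0.702, 0.339, 0.002]), ([271.0, 250.0], 0.66, [0.799, -0.024, 0.0])]
case_mid [([204.0, 226.0, 237.0, 311.0], 0.91), ([177.0, 352.0, 250.0, 434.0], 0.85), ([263.0, 248.0, 315.0, 334.0], 0.78)] [([215.0, 395.0], 0.88, [0.52, 0.367, 0.131]), ([223.0, 266.0], 0.75, [0.727, 0.174, 0.132])]
```

```bash
python3 - <<'E'
import cv2,numpy as np
t=cv2.imread('pics/top0.png')[140:340,110:460]; s=cv2.imread('pics/side0.png')[180:450,160:460]
t=cv2.resize(t,(790,451)); s=cv2.resize(s,(660,594))
cv2.imwrite('pics/t0c.png',t); cv2.imwrite('pics/s0c.png',s)
from scipy.spatial.transform import Rotation as R
W=np.load('top0.npy')
def rect(name,m):
    P=W[m][:,:2]; r=cv2.minAreaRect((P*1000).astype(np.float32)); print(name,len(P),r,np.nanmedian(W[m][:,2]))
    return r
z=W[:,:,2]
def roi(x0,x1,y0,y1,z0,z1): return (W[:,:,0]>x0)&(W[:,:,0]<x1)&(W[:,:,1]>y0)&(W[:,:,1]<y1)&(z>z0)&(z<z1)
for zz in [(0.172,0.19)]:
    m=roi(.5,.72,.05,.28,*zz).astype(np.uint8)
    n,l,st,_=cv2.connectedComponentsWithStats(m,connectivity=4)
    for i in range(1,n):
        if st[i,4]>60: rect('top%d'%i,l==i)
rect('traytop',roi(.40,.70,-.36,-.17,.035,.055))
rect('trayfloor',roi(.40,.70,-.36,-.17,.008,.025))
rect('rail',roi(.43,.52,.07,.27,.06,.085))
E
```

```text
top1 900 ((606.2969360351562, 110.29933166503906), (89.9789810180664, 46.38901138305664), 6.319131851196289) 0.18014180339963015
top2 699 ((590.5333251953125, 162.7405242919922), (69.95439910888672, 46.1654052734375), 6.319949626922607) 0.18010845492368954
top3 713 ((584.6043090820312, 216.93231201171875), (69.97492218017578, 47.57465362548828), 6.583285331726074) 0.1800572102024196
traytop 866 ((567.7264404296875, -221.69017028808594), (172.15567016601562, 221.05661010742188), 73.59366607666016) 0.04463209095134546
trayfloor 1724 ((563.5089721679688, -257.616455078125), (271.1908264160156, 138.65274047851562), 8.1273832321167) 0.015355049113420782
rail 484 ((494.35797119140625, 155.95391845703125), (51.40210723876953, 171.0330810546875), 0.6331863403320312) 0.07467609965641298
```

View pics/t0c.png

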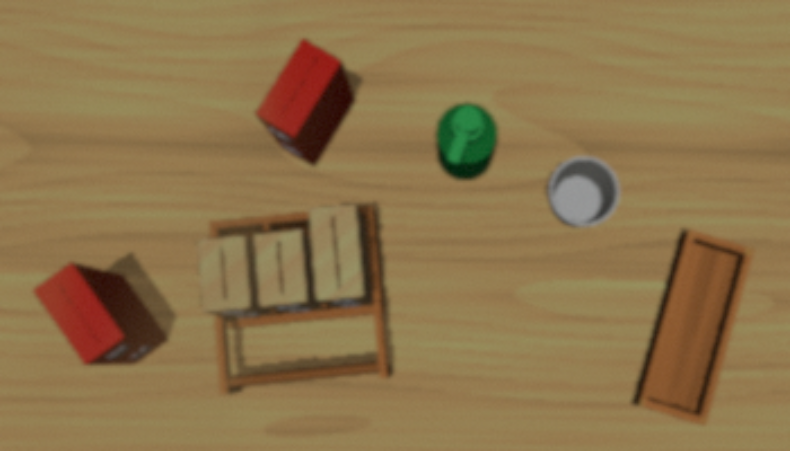

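View pics/s0c.png

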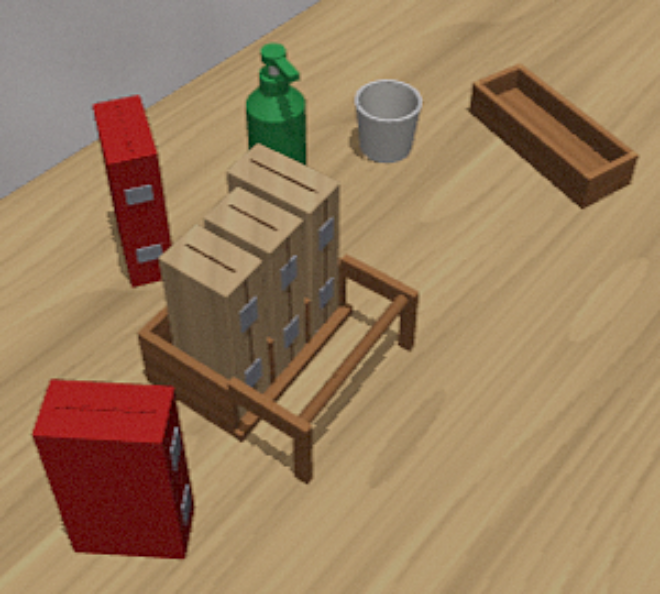

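The top view shows the deep case in the rack's right-hand bay, centre about crop px (337,252). The two short ones sit to its left, the tray is far right (695,325), the bottle is at (467,140) and the cup at (584,190). Two red look-alikes are off to the left and back. The side view confirms the deep case is the one next to the bottle.

```bash
cat >> h.py <<'E'
P0=np.array([561.6,105.3]); YR=0.110   # mm, rack/case yaw
def rk(x,z,y=0): # rack-like frame with origin at target spine foot -> world mm
    c,s=np.cos(YR),np.sin(YR); return [P0[0]+c*x-s*y,P0[1]+s*x+c*y,z]
def plan(pts,yaws=None,start=None):
    o=ctrl.get_obs(); p=np.array(o['tool_pos'])*1000; M=R.from_euler('xyz',o['orientation']).as_matrix()
    if start is not None: p=np.array(start,float)
    print('at',p.round(1),np.round(o['orientation'],3),o['clock'])
    for i,w in enumerate(pts):
        y=(yaws[i] if yaws is not None else o['orientation'][2])
        print(np.round(w,1),'-> offset',(M.T@(np.array(w)-p)).round(1).tolist(),'twist',round(-(y-o['orientation'][2]),3))
E
python3 - <<'E'
from h import *
W=np.load('top0.npy'); z=W[:,:,2]
m=((W[:,:,0]>.40)&(W[:,:,0]<.70)&(W[:,:,1]>-.40)&(W[:,:,1]<-.17)&(z>.038)&(z<.052)).astype(np.uint8)
n,l,st,ce=cv2.connectedComponentsWithStats(m,connectivity=8)
for i in range(1,n):
    if st[i,4]>60:
        r=cv2.minAreaRect((W[l==i][:,:2]*1000).astype(np.float32)); print(st[i],r)
m=(W[:,:,0]>.64)&(W[:,:,0]<.82)&(abs(W[:,:,1]-.14)<.08)&(z>.15)&(W[:,:,0]>.67)
Q=W[m]; print('red',Q[Q[:,0].argsort()][:3],Q[Q[:,1].argsort()][:2])
a=np.array([153,-631,218.]); up=[153,-631,300]; b=rk(115,300); 
plan([up,b,rk(115,160)],[YR]*3,a)
E
```

```text
[393 242  52  87 804] ((542.9185180664062, -264.864501953125), (75.35619354248047, 197.95742797851562), 73.68375396728516)
red [[0.71933606 0.15533303 0.15194168]
 [0.71994261 0.15489802 0.1714531 ]
 [0.71999019 0.1564798  0.15995725]] [[0.79590112 0.11027182 0.15035012]
 [0.79433841 0.11034769 0.17301787]]
at [ 153. -631.  218.] [-3.142 -0.     0.238] 1.9
[ 153 -631  300] -> offset [0.0, -0.0, -82.0] twist 0.128
[675.9 117.9 300. ] -> offset [684.6, -604.7, -82.0] twist 0.128
[675.9 117.9 160. ] -> offset [684.6, -604.7, 58.0] twist 0.128
```

Emit:
jog_arm(
  targets=[
    {"offset":[0,0,-82],"twist":0,"claw":1},
    {"offset":[0,0,-82],"twist":0.128,"claw":1},
    {"offset":[685,-605,-82],"twist":0.128,"claw":1},
    {"offset":[685,-605,-82],"twist":0.128,"claw":1},
    {"offset":[685,-605,-82],"twist":0.128,"claw":1},
    {"offset":[685,-605,-82],"twist":0.128,"claw":1},
    {"offset":[685,-605,-82],"twist":0.128,"claw":1},
    {"offset":[685,-605,-82],"twist":0.128,"claw":1},
    {"offset":[685,-605,-82],"twist":0.128,"claw":1},
    {"offset":[685,-605,-82],"twist":0.128,"claw":1},
    {"offset":[685,-605,-82],"twist":0.128,"claw":1},
    {"offset":[685,-605,-82],"twist":0.128,"claw":1},
    {"offset":[685,-605,-82],"twist":0.128,"claw":1},
    {"offset":[685,-605,-82],"twist":0.128,"claw":1},
    {"offset":[685,-605,-82],"twist":0.128,"claw":1},
    {"offset":[685,-605,-82],"twist":0.128,"claw":1},
    {"offset":[685,-605,-82],"twist":0.128,"claw":1},
    {"offset":[685,-605,-82],"twist":0.128,"claw":1},
    {"offset":[685,-605,-82],"twist":0.128,"claw":1},
    {"offset":[685,-605,-82],"twist":0.128,"claw":1},
  ],
)

```text
clock: 4.4
tool_pos: [0.6762, 0.1154, 0.3013]
orientation: [3.14, -0.0, 0.107]
wrist_force: [0.7, -0.3, -0.0]
opening: 0.0008
gripper_force: 0.0
```

Emit:
jog_arm(
  targets=[
    {"offset":[0,-2,50],"twist":0,"claw":1},
    {"offset":[0,-2,100],"twist":0,"claw":1},
    {"offset":[0,-2,141],"twist":0,"claw":1},
    {"offset":[0,-2,141],"twist":0,"claw":1},
    {"offset":[-6,-2,141],"twist":0,"claw":1},
    {"offset":[-12,-2,141],"twist":0,"claw":1},
    {"offset":[-16,-2,141],"twist":0,"claw":1},
    {"offset":[-18,-2,141],"twist":0,"claw":1},
    {"offset":[-18,-2,141],"twist":0,"claw":1},
  ],
)

```text
clock: 5.52
tool_pos: [0.6595, 0.118, 0.1609]
orientation: [-3.141, -0.004, 0.11]
wrist_force: [3.2, -0.4, 2.3]
opening: 0.0006
gripper_force: 1.1
```

Emit:
jog_arm(
  targets=[
    {"offset":[-6,0,-4],"twist":0,"claw":1},
    {"offset":[-12,0,-7],"twist":0,"claw":1},
    {"offset":[-18,0,-10],"twist":0,"claw":1},
    {"offset":[-24,0,-12],"twist":0,"claw":1},
    {"offset":[-30,0,-15],"twist":0,"claw":1},
    {"offset":[-36,0,-17],"twist":0,"claw":1},
    {"offset":[-42,0,-18],"twist":0,"claw":1},
    {"offset":[-42,0,-18],"twist":0,"claw":1},
  ],
)

```text
clock: 6.52
tool_pos: [0.6157, 0.113, 0.1777]
orientation: [3.142, 0.001, 0.11]
wrist_force: [1.0, 0.8, 0.4]
opening: 0.0005
gripper_force: 0.3
```

```bash
python3 - <<'E'
from h import *
c=cap('side','s1'); cv2.imwrite('pics/s1c.png',cv2.resize(c['frame'][180:420,180:400,::-1],(550,600)))
E
```

```text
(no output)
```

View pics/s1c.png

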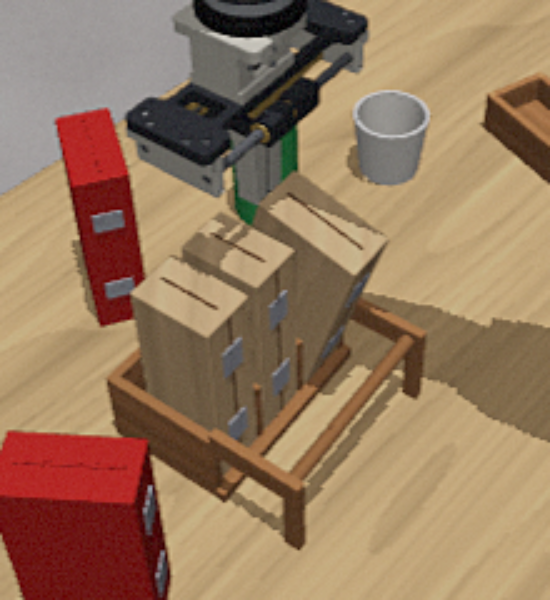

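The side view shows the target tipped about 15° towards the robot (its top at crop px (320,220)). Its foot is in the bay and the neighbours are still upright. I'll keep pulling.

Emit:
jog_arm(
  targets=[
    {"offset":[-6,0,-2],"twist":0,"claw":1},
    {"offset":[-12,0,-3],"twist":0,"claw":1},
    {"offset":[-18,0,-4],"twist":0,"claw":1},
    {"offset":[-24,0,-5],"twist":0,"claw":1},
    {"offset":[-30,0,-6],"twist":0,"claw":1},
    {"offset":[-36,0,-7],"twist":0,"claw":1},
    {"offset":[-42,0,-7],"twist":0,"claw":1},
    {"offset":[-48,0,-7],"twist":0,"claw":1},
    {"offset":[-54,0,-7],"twist":0,"claw":1},
    {"offset":[-54,0,-20],"twist":0,"claw":1},
    {"offset":[-54,0,-60],"twist":0,"claw":1},
    {"offset":[-54,0,-100],"twist":0,"claw":1},
    {"offset":[-54,0,-100],"twist":0,"claw":1},
  ],
)

```text
clock: 8.2
tool_pos: [0.5652, 0.108, 0.2823]
orientation: [-3.14, -0.01, 0.11]
wrist_force: [-1.0, 0.7, -1.1]
opening: 0.0005
gripper_force: 0.0
```

```bash
python3 - <<'E'
from h import *
c=cap('side'); cv2.imwrite('pics/s2c.png',cv2.resize(c['frame'][180:420,180:400,::-1],(550,600)))
W=cloud(c); np.save('s2.npy',W)
# points in rack frame (origin target spine foot)
Rr=R.from_euler('z',YR).as_matrix()
X=(W*1000-np.array([P0[0],P0[1],0]))@Rr
m=(abs(X[:,:,1])<21)&(X[:,:,2]>85)&(X[:,:,2]<215)&(X[:,:,0]>-160)&(X[:,:,0]<90)
Q=X[m]; print(len(Q))
for zz in range(90,215,10):
    q=Q[abs(Q[:,2]-zz)<5]
    if len(q)>5: print(zz,len(q),np.percentile(q[:,0],[2,50,98]).round(1),np.percentile(q[:,1],[2,98]).round(1))
print(ctrl.get_obs()['tool_pos'])
E
```

```text
1215
110 13 [-48.8  24.2  31.8] [-19.3  15.3]
120 32 [-33.7  15.3  23.3] [-20.1  15.8]
130 94 [-121.5 -117.4    9.7] [-19.5  20.8]
140 175 [-118.3 -111.1   -0.9] [-19.4  20.6]
150 174 [-108.7 -101.2  -10.3] [-20.   20.6]
160 170 [-98.3 -91.2 -20.4] [-19.6  19.9]
170 193 [-88.5 -81.1 -29.4] [-19.9  20.4]
180 188 [-78.4 -71.3 -40.3] [-19.2  20. ]
190 170 [-69.3 -62.5 -50.7] [-19.8  20.3]
[0.56381623 0.10750052 0.27988884]
```

View pics/s2c.png

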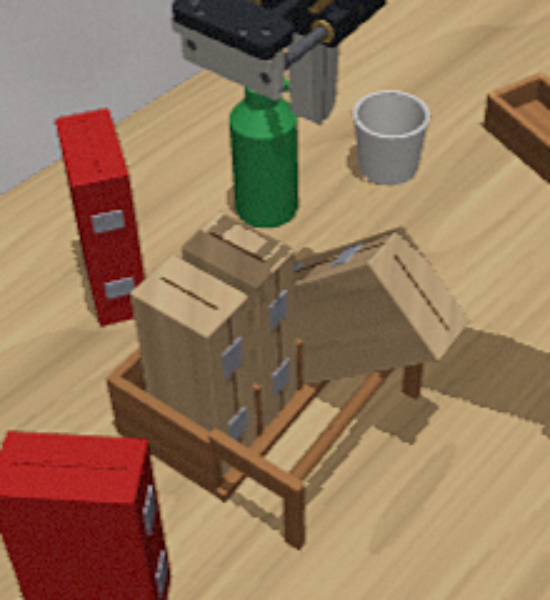

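The side view shows the target leaning on the rail at about 45°, with its top edge at crop px (400,240) to (465,320). The neighbours are upright. The depth profile matches the predicted pose (top-back edge at x=-56, z=194). Next I'll open the gripper and straddle it.

Emit:
jog_arm(
  newtons=45,
  targets=[
    {"offset":[-21,2,-10],"twist":0,"claw":-1},
    {"offset":[-42,2,-10],"twist":0,"claw":-1},
    {"offset":[-42,2,-10],"twist":0,"claw":-1},
    {"offset":[-42,2,-10],"twist":0,"claw":-1},
    {"offset":[-42,2,30],"twist":0,"claw":-1},
    {"offset":[-42,2,70],"twist":0,"claw":-1},
    {"offset":[-42,2,110],"twist":0,"claw":-1},
    {"offset":[-42,2,145],"twist":0,"claw":-1},
    {"offset":[-42,2,162],"twist":0,"claw":-1},
    {"offset":[-42,2,162],"twist":0,"claw":-1},
  ],
)

```text
clock: 9.5
tool_pos: [0.5209, 0.1004, 0.1138]
orientation: [3.141, 0.004, 0.11]
wrist_force: [0.6, 0.3, 0.8]
opening: 0.0918
gripper_force: 0.0
```

Emit:
jog_arm(
  newtons=45,
  targets=[
    {"offset":[0,0,-3],"twist":0,"claw":1},
    {"offset":[0,0,-3],"twist":0,"claw":1},
    {"offset":[0,0,-3],"twist":0,"claw":1},
    {"offset":[0,0,-3],"twist":0,"claw":1},
    {"offset":[0,0,-3],"twist":0,"claw":1},
    {"offset":[0,0,-3],"twist":0,"claw":1},
    {"offset":[0,0,-10],"twist":0,"claw":1},
    {"offset":[0,0,-20],"twist":0,"claw":1},
    {"offset":[0,0,-30],"twist":0,"claw":1},
    {"offset":[0,0,-40],"twist":0,"claw":1},
    {"offset":[0,0,-40],"twist":0,"claw":1},
  ],
)

```text
clock: 10.88
tool_pos: [0.522, 0.1008, 0.1568]
orientation: [-3.141, -0.003, 0.11]
wrist_force: [0.5, -0.1, -3.8]
opening: 0.0458
gripper_force: 45.0
```

Emit:
jog_arm(
  targets=[
    {"offset":[0,0,-20],"twist":0,"claw":1},
    {"offset":[0,0,-40],"twist":0,"claw":1},
    {"offset":[0,0,-60],"twist":0,"claw":1},
    {"offset":[0,0,-80],"twist":0,"claw":1},
    {"offset":[0,0,-90],"twist":0,"claw":1},
    {"offset":[2,30,-90],"twist":0,"claw":1},
    {"offset":[4,60,-90],"twist":0,"claw":1},
    {"offset":[6,90,-90],"twist":0.05,"claw":1},
    {"offset":[8,120,-90],"twist":0.11,"claw":1},
    {"offset":[9,150,-90],"twist":0.11,"claw":1},
    {"offset":[10,169,-90],"twist":0.11,"claw":1},
    {"offset":[10,169,-90],"twist":0.11,"claw":1},
  ],
)

```text
clock: 12.38
tool_pos: [0.5494, -0.068, 0.2451]
orientation: [3.141, 0.001, -0.003]
wrist_force: [0.4, 0.0, -3.8]
opening: 0.046
gripper_force: 45.0
```

```bash
python3 - <<'E'
from h import *
c=cap('side'); cv2.imwrite('pics/s3c.png',cv2.resize(c['frame'][100:340,200:460,::-1],(650,600)))
W=cloud(c)*1000; o=ctrl.get_obs(); t=np.array(o['tool_pos'])*1000; print(t,o['orientation'])
X=W-t
m=(X[:,:,1]>5)&(X[:,:,1]<30)&(abs(X[:,:,0])<200)&(W[:,:,2]>15)&(W[:,:,2]<300)
# left face plane of the case (y ~ +23)
Q=X[m&(abs(X[:,:,1]-23)<5)]
print(len(Q)); r=cv2.minAreaRect(Q[:,[0,2]].astype(np.float32)); print(r, cv2.boxPoints(r).round(0).tolist())
E
```

```text
[549.41159464 -65.71925323 245.28197011] [-3.14028322e+00  1.00352375e-03 -5.16538252e-04]
2284
((49.864990234375, -54.869537353515625), (89.8031234741211, 283.74200439453125), 45.3470344543457) [[-83.0, 13.0], [119.0, -187.0], [182.0, -123.0], [-20.0, 77.0]]
```

View pics/s3c.png

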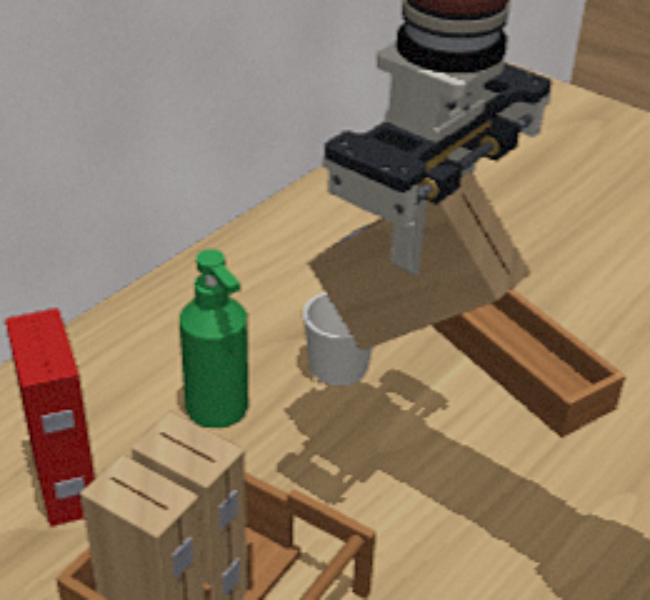

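The side view shows the case held at about 45° at crop px (420,270), clear of the cup and bottle, with the neighbours standing. I'll lower it so the spine's lower edge touches the bench, then pivot it about that edge with a light grip.

Emit:
jog_arm(
  targets=[
    {"offset":[0,0,30],"twist":0,"claw":1},
    {"offset":[0,0,60],"twist":0,"claw":1},
    {"offset":[0,0,90],"twist":0,"claw":1},
    {"offset":[0,0,115],"twist":0,"claw":1},
    {"offset":[0,0,126],"twist":0,"claw":1},
    {"offset":[0,0,131],"twist":0,"claw":1},
    {"offset":[0,0,135],"twist":0,"claw":1},
    {"offset":[0,0,138],"twist":0,"claw":1},
    {"offset":[0,0,138],"twist":0,"claw":1},
  ],
)

```text
clock: 13.55
tool_pos: [0.5504, -0.0662, 0.1088]
orientation: [-3.142, -0.002, -0.0]
wrist_force: [-1.4, 0.5, 0.7]
opening: 0.0459
gripper_force: 45.0
```

Emit:
jog_arm(
  newtons=8,
  targets=[
    {"offset":[0,0,0],"twist":0,"claw":1},
    {"offset":[0,0,0],"twist":0,"claw":1},
    {"offset":[-5,0,2],"twist":0,"claw":1},
    {"offset":[-11,0,4],"twist":0,"claw":1},
    {"offset":[-16,0,6],"twist":0,"claw":1},
    {"offset":[-21,0,9],"twist":0,"claw":1},
    {"offset":[-26,0,11],"twist":0,"claw":1},
    {"offset":[-31,0,14],"twist":0,"claw":1},
    {"offset":[-36,0,17],"twist":0,"claw":1},
    {"offset":[-41,0,20],"twist":0,"claw":1},
    {"offset":[-46,0,24],"twist":0,"claw":1},
    {"offset":[-50,0,28],"twist":0,"claw":1},
    {"offset":[-54,0,32],"twist":0,"claw":1},
    {"offset":[-58,0,36],"twist":0,"claw":1},
    {"offset":[-62,0,40],"twist":0,"claw":1},
    {"offset":[-66,0,45],"twist":0,"claw":1},
    {"offset":[-69,0,50],"twist":0,"claw":1},
    {"offset":[-72,0,54],"twist":0,"claw":1},
    {"offset":[-75,0,59],"twist":0,"claw":1},
    {"offset":[-75,0,59],"twist":0,"claw":1},
  ],
)

```text
clock: 16.05
tool_pos: [0.4748, -0.0661, 0.0481]
orientation: [-3.141, -0.0, 0.0]
wrist_force: [0.4, 0.3, -4.6]
opening: 0.0459
gripper_force: 8.0
```

```bash
python3 - <<'E'
from h import *
c=cap('side'); cv2.imwrite('pics/s4c.png',cv2.resize(c['frame'][100:340,200:460,::-1],(650,600)))
W=cloud(c)*1000; o=ctrl.get_obs(); t=np.array(o['tool_pos'])*1000; print(t,o['wrist_force'])
X=W-t
m=(abs(X[:,:,1]-23)<5)&(abs(X[:,:,0])<150)&(W[:,:,2]>6)&(W[:,:,2]<120)
Q=W[m]; r=cv2.minAreaRect(Q[:,[0,2]].astype(np.float32)); print(r, cv2.boxPoints(r).round(0).tolist())
E
```

```text
[475.30452657 -66.02685828  48.31301585] [-0.10276688 -0.09991359 -4.8912161 ]
((509.35601806640625, 53.6583366394043), (91.67232513427734, 171.16162109375), 85.63815307617188) [[421.0, 14.0], [591.0, 1.0], [598.0, 93.0], [428.0, 106.0]]
```

View pics/s4c.png

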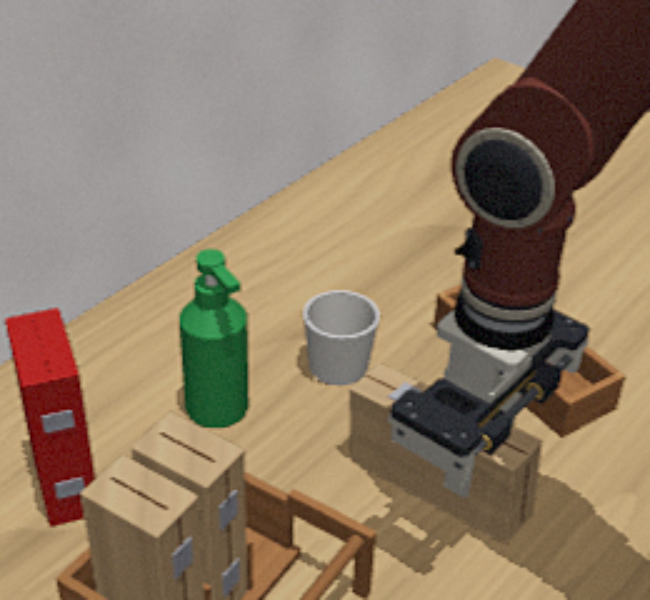

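The side view shows the case almost flat on its spine at crop px (440,450), with the measured face tilted about 4°. Everything else is undisturbed. I'll lower the last bit, release and back off.

Emit:
jog_arm(
  newtons=8,
  targets=[
    {"offset":[-1,0,3],"twist":0,"claw":1},
    {"offset":[-2,0,5],"twist":0,"claw":1},
    {"offset":[-2,0,6],"twist":0,"claw":1},
    {"offset":[-2,0,6],"twist":0,"claw":-1},
    {"offset":[-2,0,6],"twist":0,"claw":-1},
    {"offset":[-2,0,6],"twist":0,"claw":-1},
    {"offset":[-2,0,6],"twist":0,"claw":-1},
    {"offset":[-2,0,6],"twist":0,"claw":-1},
    {"offset":[-2,0,6],"twist":0,"claw":-1},
    {"offset":[-2,0,-30],"twist":0,"claw":-1},
    {"offset":[-2,0,-70],"twist":0,"claw":-1},
    {"offset":[-2,0,-110],"twist":0,"claw":-1},
    {"offset":[-2,0,-130],"twist":0,"claw":-1},
    {"offset":[-2,0,-130],"twist":0,"claw":-1},
  ],
)

```text
clock: 17.85
tool_pos: [0.4736, -0.0664, 0.18]
orientation: [3.141, -0.004, -0.0]
wrist_force: [0.0, 0.0, -0.3]
opening: 0.0928
gripper_force: 0.0
```

```bash
python3 - <<'E'
from h import *
o=ctrl.get_obs(); print(o['tool_pos'],o['orientation'])
for n in ['wrist','side','top']:
    c=cap(n,'r_'+n); W=cloud(c)*1000
    base=(W[:,:,0]>400)&(W[:,:,0]<620)&(W[:,:,1]>-125)&(W[:,:,1]<-10)
    Q=W[base&(abs(W[:,:,2]-90)<5)]
    if len(Q)>50: r=cv2.minAreaRect(Q[:,:2].astype(np.float32)); print(n,'back face',len(Q),r,np.median(Q[:,2]))
    if n=='side':
        Q=W[base&(abs(W[:,:,1]+43)<8)&(W[:,:,2]>6)&(W[:,:,2]<96)]
        r=cv2.minAreaRect(Q[:,[0,2]].astype(np.float32)); print('side face',len(Q),r)
E
```

```text
[ 0.47363827 -0.06638283  0.17997828] [ 3.14116469e+00 -3.73581198e-03 -2.86384082e-04]
wrist back face 18569 ((509.07891845703125, -65.14288330078125), (169.60977172851562, 46.18288040161133), 0.08322776108980179) 89.31546753722563
side back face 1294 ((506.5327453613281, -65.36164855957031), (170.0025634765625, 49.362548828125), 0.3156592547893524) 91.12720364291232
side face 2069 ((506.1689758300781, 50.09052658081055), (170.59107971191406, 87.96722412109375), 0.03385467082262039)
top back face 668 ((551.2499389648438, -65.36003112792969), (44.7043571472168, 86.05487060546875), 89.86760711669922) 90.3509240024808
```

The case is at rest on its spine, centred at (507, -65) with yaw 0. The three cameras agree to within 2.5 mm. Now to re-grip at the middle and lift.

Emit:
jog_arm(
  newtons=30,
  targets=[
    {"offset":[20,-1,0],"twist":0,"claw":-1},
    {"offset":[34,-1,0],"twist":0,"claw":-1},
    {"offset":[34,-1,40],"twist":0,"claw":-1},
    {"offset":[34,-1,80],"twist":0,"claw":-1},
    {"offset":[34,-1,120],"twist":0,"claw":-1},
    {"offset":[34,-1,136],"twist":0,"claw":-1},
    {"offset":[34,-1,136],"twist":0,"claw":-1},
    {"offset":[34,-1,136],"twist":0,"claw":1},
    {"offset":[34,-1,136],"twist":0,"claw":1},
    {"offset":[34,-1,136],"twist":0,"claw":1},
    {"offset":[34,-1,136],"twist":0,"claw":1},
    {"offset":[34,-1,136],"twist":0,"claw":1},
    {"offset":[34,-1,136],"twist":0,"claw":1},
    {"offset":[34,-1,120],"twist":0,"claw":1},
    {"offset":[34,-1,95],"twist":0,"claw":1},
    {"offset":[34,-1,70],"twist":0,"claw":1},
    {"offset":[34,-1,45],"twist":0,"claw":1},
    {"offset":[34,-1,25],"twist":0,"claw":1},
    {"offset":[34,-1,25],"twist":0,"claw":1},
  ],
)

```text
clock: 20.38
tool_pos: [0.5069, -0.0652, 0.1541]
orientation: [-3.142, -0.002, -0.0]
wrist_force: [0.2, 0.5, -4.4]
opening: 0.0458
gripper_force: 30.0
```

```bash
python3 - <<'E'
from h import *
o=ctrl.get_obs(); t=np.array(o['tool_pos'])*1000; print(t)
c=cap('side'); W=cloud(c)*1000; X=W-t
Q=W[(abs(X[:,:,1]-23)<5)&(abs(X[:,:,0])<120)&(W[:,:,2]>80)&(W[:,:,2]<215)]
r=cv2.minAreaRect(Q[:,[0,2]].astype(np.float32)); print('side face',len(Q),r)
c=cap('top'); W=cloud(c)*1000; z=W[:,:,2]
m=((W[:,:,0]>400)&(W[:,:,0]<700)&(W[:,:,1]>-400)&(W[:,:,1]<-170)&(z>38)&(z<52)).astype(np.uint8)
n,l,st,ce=cv2.connectedComponentsWithStats(m,connectivity=8)
for i in range(1,n):
    if st[i,4]>60: print(st[i],cv2.minAreaRect(W[l==i][:,:2].astype(np.float32)))
plan([[543,-264.9,155],[543,-264.9,60]],[-.285]*2)
E
```

```text
[506.94191773 -65.21617968 154.0961918 ]
side face 2048 ((507.02935791015625, 163.1796112060547), (101.84674835205078, 172.02870178222656), 89.5331039428711)
[393 242  52  87 800] ((543.0542602539062, -265.233642578125), (76.00700378417969, 198.316162109375), 73.54332733154297)
at [505.5 -65.2 152.5] [-3.141e+00  3.000e-03 -0.000e+00] 20.475
[ 543.  -264.9  155. ] -> offset [37.5, 199.7, -2.7] twist 0.285
[ 543.  -264.9   60. ] -> offset [37.8, 199.7, 92.3] twist 0.285
```

Emit:
jog_arm(
  targets=[
    {"offset":[6,30,0],"twist":0.05,"claw":1},
    {"offset":[12,60,0],"twist":0.1,"claw":1},
    {"offset":[18,90,0],"twist":0.15,"claw":1},
    {"offset":[24,120,0],"twist":0.2,"claw":1},
    {"offset":[30,150,0],"twist":0.25,"claw":1},
    {"offset":[34,180,0],"twist":0.287,"claw":1},
    {"offset":[37,200,0],"twist":0.287,"claw":1},
    {"offset":[37,200,30],"twist":0.287,"claw":1},
    {"offset":[37,200,40],"twist":0.287,"claw":1},
    {"offset":[37,200,40],"twist":0.287,"claw":1},
  ],
)

```text
clock: 21.72
tool_pos: [0.543, -0.264, 0.1124]
orientation: [-3.14, 0.003, -0.286]
wrist_force: [-0.6, 0.0, -3.0]
opening: 0.0461
gripper_force: 30.0
```

```bash
python3 - <<'E'
from h import *
for k in range(2):
    o=ctrl.get_obs(); print(np.round(np.array(o['tool_pos'])*1000,1),o['orientation'][2])
    c=cap(['wrist','side'][k],'p%d'%k); W=cloud(c)*1000
    if k==0:
        z=W[:,:,2]; near=(abs(W[:,:,0]-543)<130)&(abs(W[:,:,1]+265)<90)
        Q=W[near&(z>145)&(z<170)]; print('case back',len(Q),cv2.minAreaRect(Q[:,:2].astype(np.float32)),np.median(Q[:,2]))
        Q=W[near&(z>38)&(z<52)]; print('rim',len(Q),cv2.minAreaRect(Q[:,:2].astype(np.float32)) if len(Q)>20 else '')
f=cv2.imread('pics/p0.png'); s=cv2.imread('pics/p1.png')[130:330,330:480]
cv2.imwrite('pics/pp.png',np.hstack([cv2.resize(f,(440,330)),cv2.resize(s,(248,330))]))
E
```

```text
[ 543.  -264.   112.4] -0.28561046776316434
case back 50273 ((564.1768798828125, -269.5981750488281), (77.83102416992188, 129.70994567871094), 73.81110382080078) 158.72737006038517
rim 811 ((635.907470703125, -291.6179504394531), (74.29341888427734, 2.8297550678253174), 73.6422119140625)
[ 543.9 -264.5  113.5] -0.28576018112482915
```

View pics/pp.png

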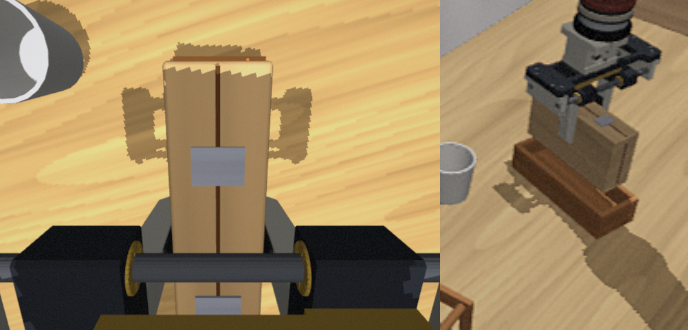

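The wrist view shows the case along the tray, with the tray's far rim just beyond the case end at px (217,58). The rim measurement agrees with the top-camera pose within 1 mm. The side view confirms it hangs over the trough. I'll lower it slowly.

Emit:
jog_arm(
  targets=[
    {"offset":[0,0,8],"twist":0,"claw":1},
    {"offset":[0,0,16],"twist":0,"claw":1},
    {"offset":[0,0,24],"twist":0,"claw":1},
    {"offset":[0,0,32],"twist":0,"claw":1},
    {"offset":[0,0,38],"twist":0,"claw":1},
    {"offset":[0,0,43],"twist":0,"claw":1},
    {"offset":[0,0,47],"twist":0,"claw":1},
    {"offset":[0,0,50],"twist":0,"claw":1},
    {"offset":[0,0,52],"twist":0,"claw":1},
    {"offset":[0,0,52],"twist":0,"claw":1},
  ],
)

```text
clock: 23.08
tool_pos: [0.5437, -0.2653, 0.0616]
orientation: [-3.141, 0.0, -0.287]
wrist_force: [-0.1, 0.2, -3.8]
opening: 0.0461
gripper_force: 30.0
```

Still carrying the full weight, so I'll go down a little further.

Emit:
jog_arm(
  targets=[
    {"offset":[0,0,1],"twist":0,"claw":1},
    {"offset":[0,0,2],"twist":0,"claw":1},
    {"offset":[0,0,3],"twist":0,"claw":1},
    {"offset":[0,0,3],"twist":0,"claw":1},
  ],
)

```text
clock: 23.58
tool_pos: [0.5436, -0.2653, 0.0586]
orientation: [-3.142, 0.0, -0.287]
wrist_force: [-0.5, -0.4, -4.1]
opening: 0.0457
gripper_force: 30.0
```

Emit:
jog_arm(
  targets=[
    {"offset":[0,0,1],"twist":0,"claw":1},
    {"offset":[0,0,2],"twist":0,"claw":1},
    {"offset":[0,0,2],"twist":0,"claw":1},
  ],
)

```text
clock: 23.95
tool_pos: [0.5438, -0.2654, 0.0579]
orientation: [3.142, -0.001, -0.287]
wrist_force: [-2.8, 0.3, 5.3]
opening: 0.0457
gripper_force: 30.0
```

Emit:
jog_arm(
  targets=[
    {"offset":[0,0,1],"twist":0,"claw":-1},
    {"offset":[0,0,1],"twist":0,"claw":-1},
    {"offset":[0,0,1],"twist":0,"claw":-1},
    {"offset":[0,0,1],"twist":0,"claw":-1},
    {"offset":[0,0,1],"twist":0,"claw":-1},
    {"offset":[0,0,1],"twist":0,"claw":-1},
    {"offset":[0,0,-30],"twist":0,"claw":-1},
    {"offset":[0,0,-70],"twist":0,"claw":-1},
    {"offset":[0,0,-120],"twist":0,"claw":-1},
    {"offset":[0,0,-150],"twist":0,"claw":-1},
    {"offset":[0,0,-150],"twist":0,"claw":-1},
    {"offset":[0,0,-150],"twist":0,"claw":-1},
  ],
)

```text
clock: 25.45
tool_pos: [0.5428, -0.265, 0.2055]
orientation: [-3.141, 0.002, -0.287]
wrist_force: [-0.1, 0.9, -0.6]
opening: 0.0927
gripper_force: 0.0
```

```bash
python3 - <<'E'
from h import *
for n in ['wrist','side']:
    c=cap(n,'f_'+n); W=cloud(c)*1000; z=W[:,:,2]
    near=(abs(W[:,:,0]-543)<130)&(abs(W[:,:,1]+265)<90)
    Q=W[near&(abs(z-105)<6)]; print(n,'back',len(Q),cv2.minAreaRect(Q[:,:2].astype(np.float32)),np.median(Q[:,2]))
    Q=W[near&(z>38)&(z<50)]; print('rim',len(Q),cv2.minAreaRect(Q[:,:2].astype(np.float32)))
f=cv2.imread('pics/f_wrist.png'); s=cv2.imread('pics/f_side.png')
cv2.imwrite('pics/ff.png',np.hstack([cv2.resize(f,(400,300)),cv2.resize(s,(400,300))]))
E
```

```text
wrist back 15634 ((545.6080322265625, -265.2132263183594), (46.07866287231445, 169.94712829589844), 73.66621398925781) 104.27425622433304
rim 5539 ((542.9400024414062, -264.184814453125), (74.23358917236328, 197.76898193359375), 73.63622283935547)
side back 926 ((543.8309326171875, -264.9383850097656), (47.64164733886719, 171.6119842529297), 73.79642486572266) 106.01581552655094
rim 681 ((542.116943359375, -259.92913818359375), (76.30416107177734, 202.6571502685547), 77.03053283691406)
```

View pics/ff.png

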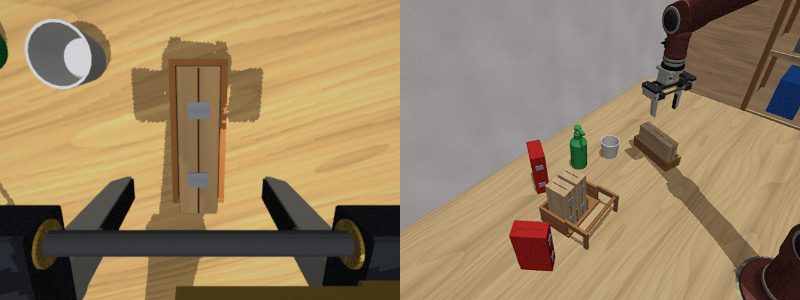

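The wrist view shows the case seated in the tray at px (198,135). It is within about 3 mm of the tray's centre, aligned with it, and its back is at z≈105. The side view shows the short cases, bottle and cup still standing, so I'm handing the job in.

```bash
python3 -c "
from rig import ctrl
print(ctrl.job_done())"
```

```text
the job is handed in; nothing more can be done
None
```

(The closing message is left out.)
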